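# Fasten the last stud of an enclosure cover

## Robot

A 6-joint arm with a two-finger parallel gripper is mounted at the origin on the work surface. World frame = base frame: x ahead of the robot, y to its left, z up, the work surface at z = 0. Lengths are in m, angles in rad, forces in N, time in s.
With the tool pointing down it reaches from about 0.35 to 0.975 m from the base axis. Payload 4.9 kg.
Tool frame: the origin (TCP) lies on the centre line of the jaws, within the pads' length; the fingertips stand manip.tip_reach ahead of it and the grasp point (between the pads) is the TCP (manip.tip_reach is the distance from the TCP to the fingertips, in m); z points along the fingers, y is the line along which they close (so a half turn about z gives the same grasp; the last joint's range is limited). The gripper opens to 85 mm and grips with 20 to 120 N. Pads are 22 mm wide; open, the fingers measure 114 mm over their backs; the gripper's body (76 mm by 85 mm) begins 54 mm behind the grasp point. The pads swing forward as they close: fully open they stand 13 mm farther back than shut.
Start: joints at [1.015, 0.053, 1.613, -0, 1.476, -0.119], TCP at [0.264, 0.566, 0.25] pointing down, gripper open.
Joint ranges: [-3.01, 3.01], [-1.01, 2.22], [0.06, 2.58], [-1.02, 4.17], [0.09, 2.62], [-3.14, 3.14]. Speed limits (rad/s): [2.57, 2.57, 3.14, 3.14, 3.14, 3.14].

## Interface

Orientations are given as a unit quaternion [w, x, y, z].
In Python, from plant import manip gives the robot as it stands. The module is installed in compiled form; this text tells all that it offers.
- The arm moves only by the tool move_arm, never from a script. Its argument "rows" is a list of rows, each a list of 7 numbers: the shift along the tool's x, y, z in cm, then the turn, a rotation vector about the tool's x, y, z in degrees, then the opening, from -1 (shut) to 1 (fully open). In form: [[tx, ty, tz, ax, ay, az, jaw], ...]. A call has 1 to 20 rows; each row shifts and turns the commanded pose from where the row before left it, along the tool's axes as they then stand; what a row does not reach is not made up. A row lasts 1/12 s, in which the tool goes at most 41.7 mm and 7.16 degrees, less where a joint would pass 70% of its speed; a pose out of reach is approached as far as the arm can. A call is refused whole if a number of a shift passes 4.17 or a number of a turn 7.16, either way. A call with a gripper value outside its range is refused whole. The fingers move at their own pace and stop on an object; the grip force is fixed at half the most. Time passes only in rows, so rows that do not move let the fingers close. It gives the time, the measured TCP pose, the force, the opening and the grip force at its end, in the units of the state.
- manip.state(): the state, without advancing time (a new reading comes with each control period).
- manip.grab_frame(name): name is "scene" or "side" or "wrist"; returns a dict with "img" (420x560x3 uint8, blue, green, red), "mtx" (3x3 intrinsics, pixels), "R" (3x3) and "t" (3): a world point X has camera coordinates R X + t. Camera axes: x right, y down, z forward; pixel columns grow to the right and rows downward; lengths in m; the calibration is good to about 2 mm. A picture is of the moment at which its call begins. There is no depth.
- manip.job_done(): hands the job in; it is judged then, once.
The state is a dict: "time": time; "joint_pos": joint angles; "joint_vel": joint speeds; "joint_efforts": joint torques, N m; "tool_pos": TCP position; "tool_rot": TCP orientation; "contact_force": force on the tool from outside, world axes, zero at the start; "ft_torque": the same for the moment, N m; "gripper_width": opening from 0.0 (shut) to 1.0 (fully open); "grasp_force": force on a finger pad.
Only numpy, scipy, OpenCV 4.12 (cv2) and the standard library are available. Lean on these libraries where they do the work, as an engineer would, in place of code of your own. Each camera call takes 0.05 s, during which the arm holds its last target. There are 200 camera calls.

## Task

One of the four quarter-turn studs on the enclosure's cover still stands proud. Take the stud key from its stand, set its blade in that stud's slot, press and turn clockwise until the stud drops fully home into its catch, flush with its collar, never loading the stud with more than about 30 N and never pushing it with the fingers. Then stand the key back in its stand, let go, and leave the other things on the bench as they are.

Things in the scene. Friction and masses are not known exactly. Their poses are not given: they have to be found in the camera images.
- key: Stud key, 90 mm tall, 0.1 kg, upright in the stand, blade down. Origin: centre of the blade's lower edge; z up to the handle, x along the blade's width. Blade 18 mm wide (x), 4 mm thick (y), 12 mm tall, lowest 3 mm only 2.5 mm thick; shank 12 mm round up to z = 45; flange 36 mm round, z = 45 to 50; grey block handle z = 50 to 90.
- key_grip (a point): Point to grip the key: middle of its handle, 72 mm above the key's origin, axes as the key's. The handle is 34 mm along x, 16 mm along y (flat sides to grip across y), 40 mm tall.
- stand: Black block 70 x 70 x 55 mm high, fixed, with a 26 mm vertical through hole in its middle; origin at the centre of its underside. The key's shank hangs in the hole and its flange rests on the top at any yaw; the key's origin is then 10 mm above the stand's origin, its handle's middle 82 mm above.
- enclosure: Light grey enclosure with closed cover, 204 x 164 mm, top 76 mm above the bench, on an orange board 240 x 200 x 6 mm, fixed; origin at the centre of its underside, x along the long side. A quarter-turn fastener near each corner of the cover, at x = +-75, y = +-55 mm: three are home (flush), one is proud.
- fastener: Round collar of the one open fastener, 46 mm outer and 33 mm inner diameter, 12 mm high, on the cover, at any of the four corners; origin on its axis at the cover's surface, z up. Once home, the stud is held down by its 5 N drag only: a blade pulled out while still twisting or wedged in the slot can drag it up again, so turn back some 4 degrees (there is play) before withdrawing.
- stud: The open stud: 29 mm round aluminium head with a straight slot, 6.5 mm wide, 8 mm deep, 24 mm long, open at both ends. Origin on the axis at the slot's floor, x along the slot, z up. Proud: origin 16 mm above the fastener's, head 12 mm above the collar. Home: origin 4 mm above, head flush. A seal drags on it with 5 N along the axis, so it stays where pushed; turning drag under 0.1 N m.
- stud_top (a point): Middle of the stud's head at its top, 8 mm above the slot's floor, axes as the stud's. Pressed, the stud first sinks 1 to 7 mm onto a rigid catch plate. Turned clockwise seen from above (a stop bars the other way) by 45 to 90 degrees from its start, it comes over a hidden catch, 4 degrees wide either way; pressed there with 8 to 12 N it drops the last 5 to 11 mm and can turn no further.
- gland_nut: Bystander: grey plastic nut, 26 mm round, 16 mm high, lying loose on the middle of the cover.
- profile: Bystander: offcut of aluminium profile, 100 x 30 x 30 mm, loose on the bench.
- meter: Bystander: orange hand meter, 150 x 75 x 41 mm, loose, lying on the bench.
- terminals: Bystander: row of terminal blocks, 56 x 45 x 40 mm, loose on the bench.
- screwdriver: Bystander: screwdriver lying on the bench.
- mug: Bystander: white mug, 80 mm wide, 90 mm high, on the bench.

How it is judged:
On the way, in this order (a step that is already met when the one before it is completed fails the run):
1. the key's blade is in the slot of the stud, which still stands proud (horizontal distance between key and stud below 0.007 m and z of key in the frame of stud below 0.004 m and z of stud in the frame of fastener above 0.0075 m), for 0.1 s.
2. the stud has dropped home with the key's blade in its slot (z of stud in the frame of fastener below 0.0055 m and horizontal distance between key and stud below 0.008 m and z of key in the frame of stud below 0.006 m), for 0.1 s.
At the end, for the whole second after the job is handed in: The stud is home, within 1.5 mm of flush with its collar, and the key stands upright in the stand's hole with its flange on the block (origin within 8 mm of the hole's axis, 7 to 14 mm above the stand's origin, tilt under 0.1 rad), at rest and released (z of stud in the frame of fastener below 0.0055 m and horizontal distance between key and stand below 0.008 m and z of key in the frame of stand between 0.007 and 0.014 m and angle between key's own z axis and vertical below 0.1 rad and linear speed of key below 0.02 m/s); the robot touches nothing.
It fails at once if the stud is loaded by the key with more than 30 N (contact force between key and stud above 30 N).
It fails at once if the fingers push the stud (contact force between the fingers and stud above 1 N).
It fails at once if another thing on the bench is moved by more than 40 mm (distance of any of gland_nut, profile, meter, terminals, screwdriver, mug from where it was at the start of the episode above 0.04 m).
It also fails if it takes over 72 s, if anything falls off the work surface, if the arm or the gripper's body presses on something with over 40 N, if the wrist force passes 120 N, or if a joint passes its speed limit or range.

## Working session

There is one attempt and no reset: what is moved stays moved. The work goes in short steps, Python scripts to look and compute and a tool call to move; the robot and the scene stay as the last step left them, time stands still between calls to the robot, and variables do not carry over. Pictures are saved under pics/ and viewed, at most 10 in all, crops included, and the job is handed in when it is done.

Besides the shell and the picture viewer there is one more tool, called as name([rows], argument=value, ...), one row to a line, values as JSON. move_arm: Moves the arm, as the interface text tells. Its arguments: {"type":"object","properties":{"rows":{"type":"array","items":{"type":"array","items":{"type":"number"}}}},"required":["rows"]}

```bash
mkdir -p pics
python3 - <<'E'
from plant import manip
import cv2,numpy as np
print(manip.state(), manip.tip_reach)
for n in ("scene","side","wrist"):
    f=manip.grab_frame(n); cv2.imwrite(f"pics/{n}0.png",f["img"]); np.savez(f"pics/{n}0.npz",**f)
    print(n,f["mtx"],f["R"],f["t"], -f["R"].T@f["t"])
E
```

```text
{'time': 0.0, 'joint_pos': array([ 1.01497810e+00,  5.33685296e-02,  1.61431903e+00,  4.11452958e-05,
        1.47600001e+00, -1.18986319e-01]), 'joint_vel': array([ 5.11121034e-04,  2.29476833e-04, -4.13635527e-04,  9.31574596e-04,
       -9.24322640e-04, -7.44208456e-05]), 'joint_efforts': array([ 8.88747709e-04, -3.93702221e+01, -3.70167804e+01, -1.44067344e-04,
        7.30779153e-03,  1.71789143e-06]), 'tool_pos': array([0.26408632, 0.56581123, 0.24904079]), 'tool_rot': array([-3.66071815e-04,  2.16685287e-01,  9.76240948e-01, -9.81623492e-04]), 'contact_force': array([-0.06719104, -0.85141842,  0.634669  ]), 'ft_torque': array([ 0.02963853,  0.00894746, -0.03394273]), 'grasp_force': 0.0, 'gripper_width': 0.9965395851281901} 0.019
scene [[393.58089684   0.         282.18572337]
 [  0.         393.58089684 213.18568792]
 [  0.           0.           1.        ]] [[ 0.58066032  0.81395111  0.0178098 ]
 [ 0.50720164 -0.34454509 -0.78995897]
 [-0.6368517   0.46773098 -0.612901  ]] [-0.30603965 -0.23681553  1.64323729] [ 1.34431677 -0.60108531  0.82551774]
side [[531.74858584   0.         281.49834059]
 [  0.         531.74858584 206.42076943]
 [  0.           0.           1.        ]] [[ 0.71659438 -0.69734747 -0.01410669]
 [-0.50409618 -0.50381934 -0.70146498]
 [ 0.48205761  0.50977699 -0.7125643 ]] [-0.43715612  0.35109127  1.12997461] [-0.05446547 -0.7039982   1.04529098]
wrist [[371.21297444   0.         279.98162621]
 [  0.         371.21297444 207.73608552]
 [  0.           0.           1.        ]] [[ 0.42420831  0.90556222 -0.00209194]
 [ 0.8660848  -0.40503838  0.2929864 ]
 [ 0.26447009 -0.12609906 -0.95611432]] [-0.62346297 -0.03688848  0.37961667] [0.19602947 0.59751257 0.37246051]
```

View pics/scene0.png

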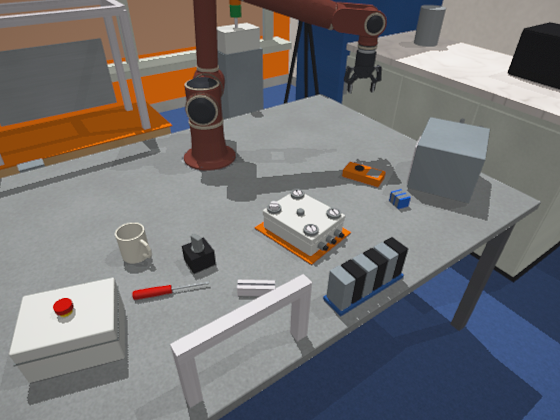

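View pics/side0.png

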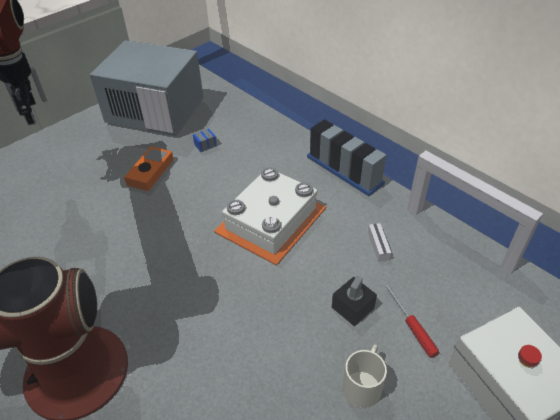

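The scene view shows the enclosure at about (303,222), the stand with the key at (199,255), and the mug and screwdriver nearby. In the side view the enclosure is at (271,208) and the stand at (355,298). I'll enlarge both.

```bash
cat > h.py <<'E'
import numpy as np,cv2
from scipy.spatial.transform import Rotation as Ro
def load(n): return dict(np.load(f"pics/{n}.npz"))
def snap(n,name):
    from plant import manip
    f=manip.grab_frame(n); cv2.imwrite(f"pics/{name}.png",f["img"]); np.savez(f"pics/{name}.npz",**f); return f
def plane(f,p,z):
    d=f["R"].T@np.linalg.inv(f["mtx"])@np.array([p[0],p[1],1.]); c=-f["R"].T@f["t"]
    return c+d*(z-c[2])/d[2]
def proj(f,X):
    q=f["mtx"]@(f["R"]@np.asarray(X,float)+f["t"]); return q[:2]/q[2]
def tri(fs,ps):
    A=[];b=[]
    for f,p in zip(fs,ps):
        d=f["R"].T@np.linalg.inv(f["mtx"])@np.array([p[0],p[1],1.]); d/=np.linalg.norm(d)
        M=np.eye(3)-np.outer(d,d); A.append(M); b.append(M@(-f["R"].T@f["t"]))
    return np.linalg.solve(sum(A),sum(b))
def crop(img,x,y,w,h,s): return cv2.resize(img[y:y+h,x:x+w],None,fx=s,fy=s,interpolation=cv2.INTER_CUBIC)
E
python3 - <<'E'
from h import *
s=load("side0");c=load("scene0")
a=np.vstack([crop(s["img"],210,155,125,110,3.2)[:300,:400].copy() if 0 else cv2.resize(s["img"][155:265,210:335],(400,300)),cv2.resize(s["img"][262:337,310:410],(400,300))])
b=np.vstack([cv2.resize(c["img"][180:263,250:360],(400,300)),cv2.resize(c["img"][220:280,160:240],(400,300))])
cv2.imwrite("pics/crop1.png",np.hstack([a,b]))
for n,f in(("side",s),("scene",c)):
    hsv=cv2.cvtColor(f["img"],cv2.COLOR_BGR2HSV)
    m=cv2.inRange(hsv,(5,150,80),(20,255,255))
    for k in cv2.findContours(m,0,2)[0]:
        if cv2.contourArea(k)>150: print(n,cv2.boundingRect(k))
print(plane(s,(271,200),.076),plane(c,(303,215),.076)); print(plane(s,(355,292),.055),plane(c,(199,250),.055))
E
```

```text
side (215, 206, 110, 58)
side (125, 147, 47, 42)
scene (255, 222, 96, 42)
scene (342, 162, 44, 25)
scene (0, 67, 197, 103)
scene (263, 50, 26, 29)
scene (274, 11, 16, 29)
[0.59832009 0.02540284 0.076     ] [0.60915977 0.01887088 0.076     ]
[ 0.54394177 -0.30628053  0.055     ] [ 0.54971987 -0.30710726  0.055     ]
```

View pics/crop1.png

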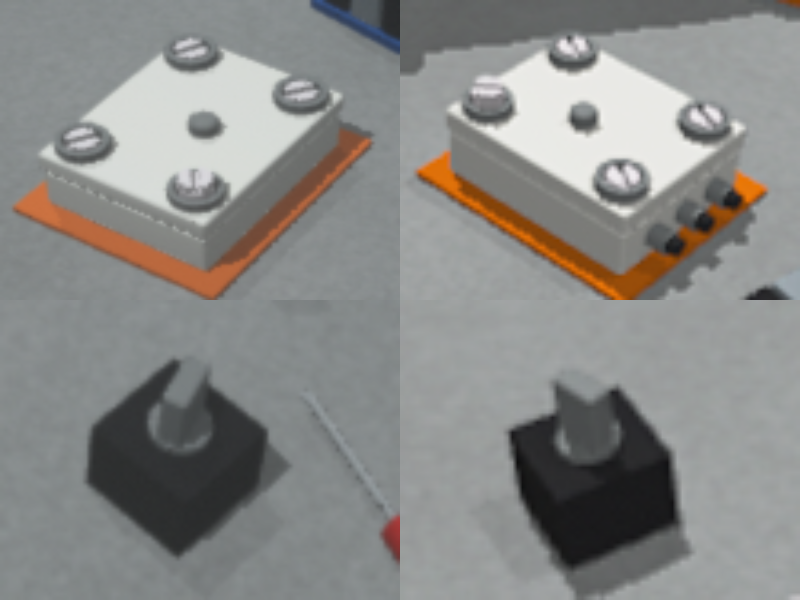

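Proud stud is at side ≈(271,221) and scene ≈(274,205). The key handle is clear of obstacles in both views. Next: align the tool with the world and look from above.

Run:
```python
from h import *
s=load("side0");c=load("scene0")
print(plane(s,(271,220),.1),plane(c,(274.2,204.5),.1))
# other corners
for p,q in (((210+82/3.2,155+138/3.2*1.173),None),): pass
f=lambda x,y:(210+x/3.2,155+y*110/300)
for x,y in((83,138),(190,47),(300,92)): print(plane(s,f(x,y),.088))
g=lambda x,y:(250+(x-400)*.275,180+y*83/300)
for x,y in((572,46),(704,118),(622,177)): print(plane(c,g(x,y),.088))
```

```text
[ 0.53460973 -0.04289077  0.1       ] [ 0.54087229 -0.0423989   0.1       ]
[0.51353859 0.0646459  0.088     ]
[0.66030542 0.09677838 0.088     ]
[ 0.67938617 -0.01380186  0.088     ]
[0.51671332 0.06637382 0.088     ]
[0.66463845 0.09412701 0.088     ]
[ 0.68630813 -0.01223379  0.088     ]
```

move_arm([
  [0,0,0,0,0,-6.3,1],
  [0,0,0,0,0,-6.3,1],
  [0,0,0,0,0,-6.3,1],
  [0,0,0,0,0,-6.1,1],
])

```text
time: 0.48
tool_pos: [0.2643, 0.5661, 0.2497]
tool_rot: [-0.0, -0.002, 1.0, -0.0]
contact_force: [-0.7, 0.1, 0.5]
gripper_width: 1.002
grasp_force: 0.0
```

move_arm([
  [-1.52,-3.38,0,0,0,0,1],
  [-1.52,-3.38,0,0,0,0,1],
  [-1.52,-3.38,0,0,0,0,1],
  [-1.52,-3.38,0,0,0,0,1],
  [-1.52,-3.38,0,0,0,0,1],
  [-1.52,-3.38,0,0,0,0,1],
  [-1.52,-3.38,0,0,0,0,1],
  [-1.52,-3.38,0,0,0,0,1],
  [-1.52,-3.38,0,0,0,0,1],
  [-1.52,-3.38,0,0,0,0,1],
  [-1.52,-3.38,0,0,0,0,1],
  [-1.52,-3.38,0,0,0,0,1],
  [-1.52,-3.38,0,0,0,0,1],
  [-1.52,-3.38,0,0,0,0,1],
  [-1.52,-3.38,0,0,0,0,1],
  [-1.52,-3.38,0,0,0,0,1],
  [-1.52,-3.38,0,0,0,0,1],
  [-1.52,-3.38,0,0,0,0,1],
  [0,0,0,0,0,0,1],
  [0,0,0,0,0,0,1],
])

```text
time: 2.15
tool_pos: [0.5378, -0.0439, 0.2497]
tool_rot: [-0.001, 0.002, 1.0, 0.0]
contact_force: [0.6, 0.5, -0.6]
gripper_width: 0.998
grasp_force: 0.0
```

Run:
```python
from h import *
f=snap("wrist","w1")
p=proj(f,(.538,-.043,.1)); print(p)
x,y=(p-[100,75]).astype(int); x=max(x,0);y=max(y,0)
cv2.imwrite("pics/w1c.png",cv2.resize(f["img"][y:y+150,x:x+200],(800,600),interpolation=cv2.INTER_CUBIC)); print(x,y)
```

```text
[281.46344089 197.57610246]
181 122
```

View pics/w1c.png

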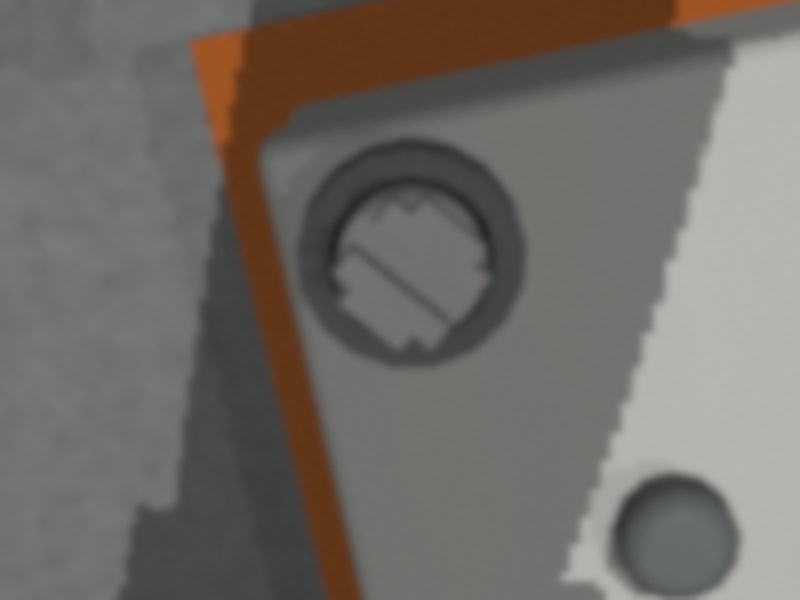

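The stud's in the gripper's shadow: collar centre is at crop (412,253), i.e. image (284,185), with one dark slot edge running down-right. I'll go closer for a sharper view.

move_arm([
  [0,0,2.5,0,0,0,1],
  [0,0,2.5,0,0,0,1],
  [0,0,2.5,0,0,0,1],
  [0,0,0,0,0,0,1],
  [0,0,0,0,0,0,1],
])

```text
time: 2.62
tool_pos: [0.5363, -0.0408, 0.1739]
tool_rot: [-0.002, -0.001, 1.0, 0.0]
contact_force: [0.2, 0.3, 0.9]
gripper_width: 1.001
grasp_force: 0.0
```

Run:
```python
from h import *
f=snap("wrist","w2")
p=proj(f,(.538,-.043,.1)); print(p)
x,y=(p-[60,65]).astype(int); x=max(x,0);y=max(y,0)
g=cv2.cvtColor(f["img"][y:y+90,x:x+120],cv2.COLOR_BGR2GRAY)
g=cv2.createCLAHE(3,(2,2)).apply(g)
cv2.imwrite("pics/w2c.png",cv2.resize(g,(800,600),interpolation=cv2.INTER_CUBIC)); print(x,y)
```

```text
[276.61743227 235.94518306]
216 170
```

View pics/w2c.png

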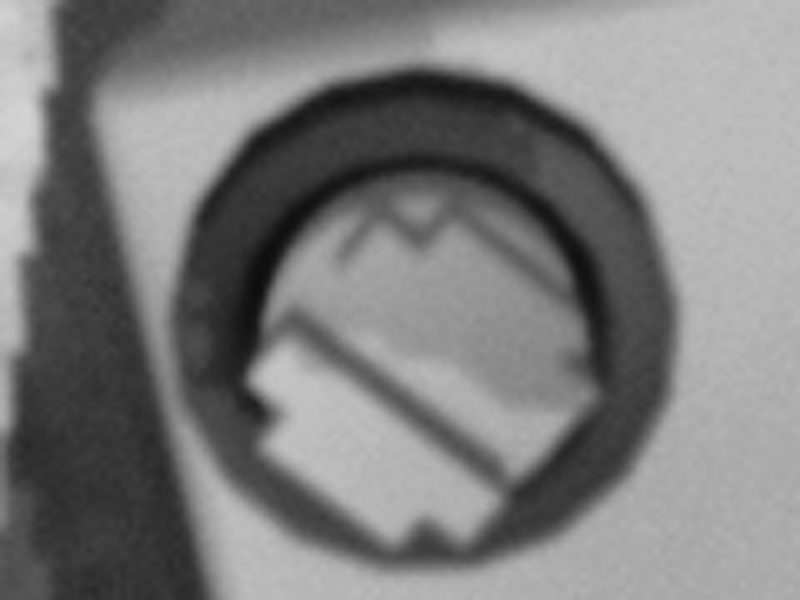

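The closer crop shows the collar centred at crop (426,318). The slot's far wall runs from (290,315) to (505,475) and its near edge is about 75 px above that, so the stud-top centre is around (422,371).

Run:
```python
from h import *
from plant import manip
f=load("w2")
P=lambda x,y,z:plane(f,(216+x/6.667,170+y/6.667),z)
print("collar",P(426,318,.088),"stud",P(422,371,.1))
a,b=P(290,315,.1),P(505,475,.1);print(np.degrees(np.arctan2(*(b-a)[1::-1])),np.linalg.norm(b-a))
a,b=P(455,205,.1),P(570,295,.1);print(np.degrees(np.arctan2(*(b-a)[1::-1])))
s=manip.state();print(s["tool_pos"],s["tool_rot"],s["joint_pos"],-f["R"].T@f["t"]-s["tool_pos"])
```

```text
collar [ 0.53105525 -0.04112846  0.088     ] stud [ 0.53179137 -0.04147247  0.1       ]
51.55401291337863 0.023223698408471105
50.95322532539595
[ 0.53762721 -0.04130603  0.17593741] [ 6.11766922e-05 -4.77358609e-04  9.99999884e-01  3.37801071e-05] [-2.14770875e-01 -9.49874012e-02  1.88499819e+00  9.43957901e-05
  1.35147676e+00 -1.78654245e+00] [-7.61163221e-02  8.95654625e-05  1.21475201e-01]
```

move_arm([
  [0,0,-2.5,0,0,0,1],
  [0,-3.3,-2.0,0,0,0,1],
  [0,-3.3,0,0,0,0,1],
  [0,-3.3,0,0,0,0,1],
  [0,-3.3,0,0,0,0,1],
  [0,-3.3,0,0,0,0,1],
  [0,-3.3,0,0,0,0,1],
  [0,-3.3,0,0,0,0,1],
  [-0.7,-3.3,0,0,0,0,1],
  [0,0,0,0,0,0,1],
  [0,0,0,0,0,0,1],
  [0,0,0,0,0,0,1],
])

```text
time: 3.67
tool_pos: [0.5452, -0.306, 0.2222]
tool_rot: [0.001, 0.0, 1.0, -0.0]
contact_force: [0.4, -0.6, 0.2]
gripper_width: 0.999
grasp_force: 0.0
```

Run:
```python
from h import *
from plant import manip
f=snap("wrist","w3");s=manip.state();print(s["tool_pos"],-f["R"].T@f["t"]-s["tool_pos"])
p=proj(f,(.547,-.307,.08)); print(p)
x,y=(p-[80,60]).astype(int); x=max(x,0);y=max(y,0)
g=f["img"][y:y+120,x:x+160]
g=cv2.convertScaleAbs(g,alpha=1.8,beta=0)
cv2.imwrite("pics/w3c.png",cv2.resize(g,(800,600),interpolation=cv2.INTER_CUBIC)); print(x,y)
```

```text
[ 0.54513894 -0.30538626  0.22176002] [-0.07537966 -0.00062558  0.12351795]
[279.24217233 201.73030284]
199 141
```

View pics/w3c.png

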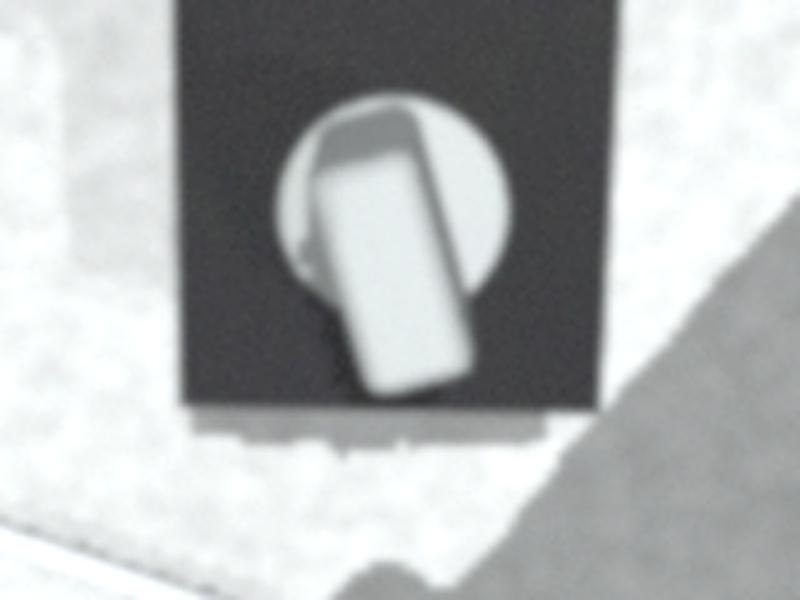

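The handle-top corners are at crop (313,178), (412,152), (473,360) and (372,396). The flange is centred near (394,208), and the stand's bottom edge is at y≈405.

Run:
```python
from h import *
f=load("w3")
P=lambda x,y,z:plane(f,(199+x/5,141+y/5),z)
c=[P(*p,.1) for p in((313,178),(412,152),(473,360),(372,396))]
print("handle",np.mean(c,0),"flange",P(394,208,.06))
a=(c[0]+c[1])/2;b=(c[2]+c[3])/2;print(np.degrees(np.arctan2(*(b-a)[1::-1])),np.linalg.norm(b-a),np.linalg.norm(c[0]-c[1]))
print("stand",P(178,200,.055),P(606,200,.055),P(400,405,.055))
hs=[]
s=load("side0");g=lambda x,y:(310+x/4,262+y/4)
print("side flange",plane(s,g(181,426-300),.06)); s=load("scene0");g=lambda x,y:(160+(x-400)/5,220+(y-300)/5);print("scene flange",plane(s,g(588,440),.06))
```

```text
handle [ 0.5368625  -0.30805548  0.1       ] flange [ 0.53712665 -0.30817893  0.06      ]
15.011832683427444 0.03129465981179713 0.013811352793388357
stand [ 0.53695434 -0.34280434  0.055     ] [ 0.53703328 -0.27427161  0.055     ] [ 0.57176203 -0.3073291   0.055     ]
side flange [ 0.53820613 -0.3113137   0.06      ]
scene flange [ 0.54515709 -0.3086103   0.06      ]
```

move_arm([
  [0.75,-0.2,0,0,0,0,1],
  [0,0,0,0,0,-5,1],
  [0,0,0,0,0,-5,1],
  [0,0,0,0,0,-5,1],
  [0,0,3.5,0,0,0,1],
  [0,0,3.5,0,0,0,1],
  [0,0,0,0,0,0,1],
  [0,0,0,0,0,0,1],
])

```text
time: 4.38
tool_pos: [0.5355, -0.3063, 0.1482]
tool_rot: [-0.002, -0.131, 0.991, 0.002]
contact_force: [0.1, -0.6, -0.0]
gripper_width: 1.002
grasp_force: 0.0
```

Run:
```python
from h import *
from plant import manip
s=load("side0");c=load("scene0");print("mug",tri([s,c],[(365,378),(131,243)]))
f=snap("wrist","w4");s=manip.state();print(s["tool_pos"],Ro.from_quat(np.roll(s["tool_rot"],-1)).as_matrix().round(3))
cv2.imwrite("pics/w4.png",f["img"])
```

```text
mug [ 0.40347949 -0.45268656  0.04737865]
[ 0.53691767 -0.30751163  0.15086059] [[-0.966 -0.259 -0.   ]
 [-0.259  0.966  0.   ]
 [ 0.     0.    -1.   ]]
```

View pics/w4.png

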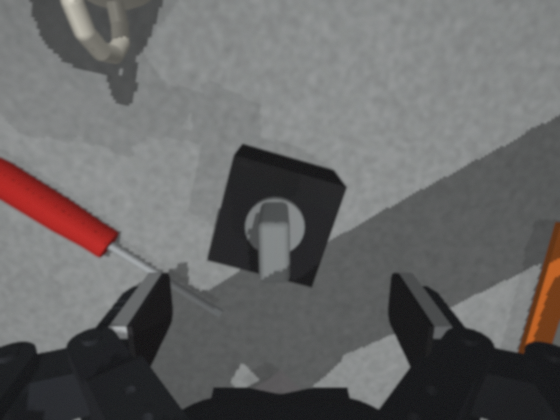

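The handle is at (274,250), centred between the fingers (170 to 390) and aligned with them. Nothing is in the way, so I'll go down and grip.

move_arm([
  [0,0,2.2,0,0,0,1],
  [0,0,2.2,0,0,0,1],
  [0,0,2.2,0,0,0,1],
  [0,0,0,0,0,0,1],
  [0,0,0,0,0,0,-1],
  [0,0,0,0,0,0,-1],
  [0,0,0,0,0,0,-1],
  [0,0,0,0,0,0,-1],
  [0,0,0,0,0,0,-1],
  [0,0,0,0,0,0,-1],
  [0,0,0,0,0,0,-1],
  [0,0,0,0,0,0,-1],
])

```text
time: 5.43
tool_pos: [0.5378, -0.3087, 0.0856]
tool_rot: [0.001, -0.13, 0.991, -0.001]
contact_force: [-0.6, -0.3, 4.9]
gripper_width: 0.181
grasp_force: 58.9
```

```bash
python3 -c "
from plant import manip
s=manip.state();print(s['tool_pos'],s['gripper_width'],s['grasp_force'],s['contact_force'])"
```

```text
[ 0.53777489 -0.30874497  0.08564382] 0.1806642878415809 58.93090546131134 [-0.56723599 -0.31780755  4.86789705]
```

move_arm([
  [0,0,-2.5,0,0,0,-1],
  [0,0,-2.5,0,0,0,-1],
  [0,0,-2.5,0,0,0,-1],
  [0,0,-2.5,0,0,0,-1],
  [0,0,-2.5,0,0,0,-1],
  [-0.79,3.25,0,0,0,0,-1],
  [-0.79,3.25,0,0,0,0,-1],
  [-0.79,3.25,0,0,0,0,-1],
  [-0.79,3.25,0,0,0,0,-1],
  [-0.79,3.25,0,0,0,0,-1],
  [-0.79,3.25,0,0,0,0,-1],
  [-0.79,3.25,0,0,0,0,-1],
  [-0.81,3.22,0,0,0,0,-1],
  [0,0,0,0,0,-6.05,-1],
  [0,0,0,0,0,-6.05,-1],
  [0,0,0,0,0,-6.05,-1],
  [0,0,0,0,0,-6.05,-1],
  [0,0,0,0,0,-6.05,-1],
  [0,0,0,0,0,-6.05,-1],
  [0,0,0,0,0,0,-1],
])

```text
time: 7.1
tool_pos: [0.5307, -0.0408, 0.2084]
tool_rot: [-0.001, -0.433, 0.901, 0.001]
contact_force: [0.5, -0.0, -1.4]
gripper_width: 0.18
grasp_force: 58.8
```

move_arm([
  [0,0,2.0,0,0,0,-1],
  [0,0,0,0,0,0,-1],
  [0,0,0,0,0,0,-1],
])

```text
time: 7.35
tool_pos: [0.53, -0.0407, 0.1876]
tool_rot: [-0.002, -0.432, 0.902, 0.001]
contact_force: [0.4, -0.6, -0.5]
gripper_width: 0.176
grasp_force: 58.9
```

Run:
```python
from h import *
from plant import manip
s=manip.state();R=Ro.from_quat(np.roll(s["tool_rot"],-1)).as_matrix();print(s["tool_pos"],s["contact_force"],np.degrees(np.arctan2(R[1,0],R[0,0])))
im=[]
for n in("side","scene"):
    f=snap(n,n+"1");p=proj(f,(.533,-.042,.12));x,y=(p-[25,35]).astype(int);print(x,y)
    im.append(cv2.resize(f["img"][y:y+75,x:x+50],(400,600),interpolation=cv2.INTER_CUBIC))
cv2.imwrite("pics/ss1.png",np.hstack(im))
```

```text
[ 0.52998804 -0.04069904  0.18759444] [ 0.37663613 -0.58251322 -0.54817668] -128.82983185037938
245 179
247 162
```

View pics/ss1.png

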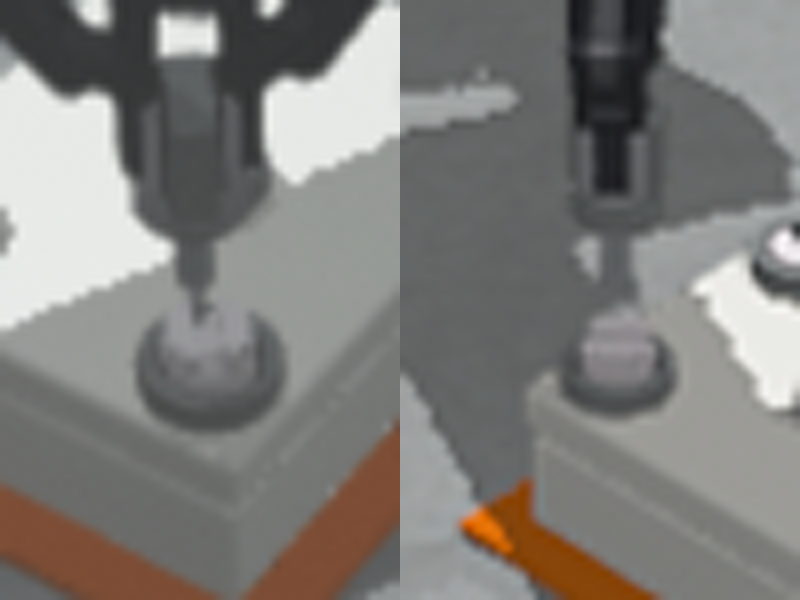

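Side view: shank is at crop x≈196, collar centre ≈210 and flange ≈201. Scene view: shank and stud are both at about 618. So there may be a small offset across the slot; I'll check it against projections.

Run:
```python
from h import *
for n,o,k in(("side1",(245,179),0),("scene1",(247,162),400)):
    f=load(n)
    for z in(.187,.163,.135,.1,.088,.08): print(n,z,(proj(f,(.531,-.041,z))-o)*8+[k,0])
    g=f["img"].astype(int)
    def row(y): 
        yy=o[1]+y//8; print(y,g[yy,o[0]:o[0]+50].sum(1)//3)
    for y in((190,270,280,400,410) if k==0 else(230,280,290,400)): row(y)
```

```text
side1 0.187 [185.99518055 125.77279943]
side1 0.163 [188.59975699 184.39820157]
side1 0.135 [191.54969329 250.7971747 ]
side1 0.1 [195.1091686  330.91602549]
side1 0.088 [196.29817699 357.67895465]
side1 0.08 [197.08221298 375.32651694]
190 [232 232 232 232 232 232 231 232 232 232 232 232 231 232 231 226 156 102
  92  90  72  75  75  76  76  75  75  75  81  89  86  85  82 103 147 153
 161 162 153 152 151 151 151 151 151 151 151 150 151 152]
270 [230 232 232 232 232 232 232 232 232 232 232 232 232 232 232 231 225 225
 221 172 162 144  94  87  86  89 103 148 152 152 152 153 152 152 152 152
 151 153 152 152 151 151 152 151 151 152 151 151 151 151]
280 [232 232 233 232 233 232 232 232 232 232 231 225 224 221 172 163 154 153
 152 152 152 149 115  94  88  96 122 149 152 152 152 152 151 151 152 151
 152 151 152 152 152 152 152 151 151 151 151 151 151 146]
400 [113 115 114 113 110 109 108 108 107 108 112 119 128 137 145 150 151 144
  92  76  77  81  90  93  95  93  87  85  86  83  83  78  79  86 110 132
 136 126 120 117 117 125 121 118 118 117 116 117 116 117]
410 [109 109 112 116 115 112 10
[... 551 characters left out ...]
00 122 120 124 141
 161 160 160 158 159 158 160 160 158 143 129 147 149  63]
280 [ 99  99 100  99 100 100 100  99  99  98  97  97  98  98  98  97  97  97
  98  99  99  98  98 102 104  91  95  95  93 114 151 156 155 154 153 148
 174 227 241 235 233 233 233 222 158  78  74  72  73  73]
290 [ 98  98  99  98 100 100  99 100 100  99  98  97  98  98  98  97  97  96
  98  99  98  98  98  97  96  97  96  95  94 111 149 159 157 156 150 140
 182 227 227 235 233 232 233 234 223 155  95  86  87  82]
400 [159 161 151 114  98 100  99  98  99 101 101 101 102 102 100 109 128 127
 135 139 134 108  86  77  77  77  77  76  77  76  78  85 100 139 157 154
 154 154 154 154 153 153 153 153 149 178 226 226 214 147]
```

The shank sits about 1.8 mm off the collar axis across the slot, toward tool +y. I'll correct that and lower in small steps.

move_arm([
  [0,-0.17,0,0,0,0,-1],
  [0,0,0.5,0,0,0,-1],
  [0,0,0.4,0,0,0,-1],
  [0,0,0,0,0,0,-1],
])

```text
time: 7.78
tool_pos: [0.5321, -0.0419, 0.1793]
tool_rot: [-0.001, -0.433, 0.902, 0.0]
contact_force: [-0.6, 0.4, -0.8]
gripper_width: 0.179
grasp_force: 58.9
```

move_arm([
  [0,0,0.2,0,0,0,-1],
  [0,0,0,0,0,0,-1],
])

```text
time: 7.95
tool_pos: [0.5323, -0.0419, 0.1778]
tool_rot: [-0.0, -0.433, 0.902, 0.0]
contact_force: [-0.2, 0.2, -0.7]
gripper_width: 0.18
grasp_force: 58.9
```

move_arm([
  [0,0,0.2,0,0,0,-1],
  [0,0,0,0,0,0,-1],
])

```text
time: 8.12
tool_pos: [0.5324, -0.042, 0.176]
tool_rot: [-0.0, -0.433, 0.902, 0.0]
contact_force: [0.8, -0.2, -1.4]
gripper_width: 0.181
grasp_force: 58.9
```

move_arm([
  [0,0,0.15,0,0,0,-1],
  [0,0,0,0,0,0,-1],
])

```text
time: 8.28
tool_pos: [0.5324, -0.042, 0.1746]
tool_rot: [-0.0, -0.433, 0.902, 0.0]
contact_force: [-0.1, 0.3, -0.8]
gripper_width: 0.179
grasp_force: 58.9
```

move_arm([
  [0,0,0.15,0,0,0,-1],
  [0,0,0,0,0,0,-1],
])

```text
time: 8.45
tool_pos: [0.5324, -0.042, 0.173]
tool_rot: [-0.0, -0.433, 0.902, 0.0]
contact_force: [-0.2, -0.1, -0.2]
gripper_width: 0.18
grasp_force: 58.9
```

move_arm([
  [0,0,0.15,0,0,0,-1],
  [0,0,0,0,0,0,-1],
])

```text
time: 8.62
tool_pos: [0.5324, -0.042, 0.1715]
tool_rot: [-0.0, -0.433, 0.902, 0.0]
contact_force: [-0.1, 0.6, -0.3]
gripper_width: 0.181
grasp_force: 58.9
```

move_arm([
  [0,0,0.15,0,0,0,-1],
  [0,0,0,0,0,0,-1],
])

```text
time: 8.78
tool_pos: [0.5324, -0.042, 0.17]
tool_rot: [-0.0, -0.433, 0.902, 0.0]
contact_force: [1.2, -0.1, -1.2]
gripper_width: 0.18
grasp_force: 58.9
```

move_arm([
  [0,0,0.1,0,0,0,-1],
  [0,0,0,0,0,0,-1],
])

```text
time: 8.95
tool_pos: [0.5325, -0.042, 0.1691]
tool_rot: [-0.0, -0.433, 0.902, 0.0]
contact_force: [-0.1, -0.2, -1.0]
gripper_width: 0.181
grasp_force: 58.9
```

move_arm([
  [0,0,0.1,0,0,0,-1],
  [0,0,0,0,0,0,-1],
])

```text
time: 9.12
tool_pos: [0.5325, -0.042, 0.1681]
tool_rot: [-0.0, -0.433, 0.902, 0.0]
contact_force: [0.0, 0.1, -1.2]
gripper_width: 0.181
grasp_force: 58.9
```

move_arm([
  [0,0,0.1,0,0,0,-1],
  [0,0,0,0,0,0,-1],
])

```text
time: 9.28
tool_pos: [0.5327, -0.042, 0.1675]
tool_rot: [0.0, -0.433, 0.902, -0.0]
contact_force: [0.3, 0.2, 0.1]
gripper_width: 0.177
grasp_force: 59.1
```

move_arm([
  [0,0,0.1,0,0,0,-1],
  [0,0,0,0,0,0,-1],
])

```text
time: 9.45
tool_pos: [0.5328, -0.042, 0.167]
tool_rot: [0.0, -0.433, 0.902, -0.0]
contact_force: [-1.6, -0.3, 3.0]
gripper_width: 0.178
grasp_force: 59.6
```

move_arm([
  [0,0,0.1,0,0,0,-1],
  [0,0,0,0,0,0,-1],
])

```text
time: 9.62
tool_pos: [0.5328, -0.042, 0.1658]
tool_rot: [0.0, -0.433, 0.902, -0.0]
contact_force: [-1.3, -0.1, 4.4]
gripper_width: 0.181
grasp_force: 59.7
```

move_arm([
  [0,0,0.1,0,0,0,-1],
  [0,0,0,0,0,0,-1],
])

```text
time: 9.78
tool_pos: [0.5328, -0.0421, 0.1644]
tool_rot: [0.0, -0.433, 0.902, -0.0]
contact_force: [-0.8, 0.9, 4.7]
gripper_width: 0.178
grasp_force: 59.7
```

move_arm([
  [0,0,0.1,0,0,0,-1],
  [0,0,0,0,0,0,-1],
])

```text
time: 9.95
tool_pos: [0.5328, -0.042, 0.1637]
tool_rot: [0.0, -0.433, 0.902, -0.0]
contact_force: [-2.4, 0.4, 5.8]
gripper_width: 0.178
grasp_force: 60.0
```

move_arm([
  [0,0,0.1,0,0,0,-1],
  [0,0,0,0,0,0,-1],
])

```text
time: 10.12
tool_pos: [0.533, -0.042, 0.1636]
tool_rot: [0.0, -0.433, 0.902, -0.0]
contact_force: [-3.6, 0.8, 8.8]
gripper_width: 0.179
grasp_force: 60.6
```

move_arm([
  [0,0,0.1,0,0,0,-1],
  [0,0,0,0,0,0,-1],
])

```text
time: 10.28
tool_pos: [0.5331, -0.0421, 0.1635]
tool_rot: [0.0, -0.433, 0.902, -0.0]
contact_force: [-4.9, 0.4, 12.0]
gripper_width: 0.175
grasp_force: 61.1
```

move_arm([
  [0,0,0.05,0,0,0,-1],
  [0,0,0,0,0,0,-1],
])

```text
time: 10.45
tool_pos: [0.5331, -0.0421, 0.1635]
tool_rot: [0.0, -0.433, 0.902, -0.0]
contact_force: [-5.5, 1.9, 14.6]
gripper_width: 0.179
grasp_force: 61.2
```

The stud sank about 4 mm onto the plate and is now pressed with about 14 N. Next I'll turn clockwise.

move_arm([
  [0,0,0,0,0,4,-1],
  [0,0,0,0,0,4,-1],
  [0,0,0,0,0,4,-1],
  [0,0,0,0,0,4,-1],
  [0,0,0,0,0,0,-1],
])

```text
time: 10.87
tool_pos: [0.5335, -0.0419, 0.1635]
tool_rot: [0.001, -0.302, 0.953, -0.0]
contact_force: [-4.3, 1.1, 14.2]
gripper_width: 0.177
grasp_force: 61.0
```

```bash
python3 -c "
from plant import manip
s=manip.state();print(s['tool_pos'],s['contact_force'],s['ft_torque'])"
```

```text
[ 0.53350099 -0.04193283  0.16350475] [-4.3250251   1.11029619 14.1746355 ] [0.41958429 0.99007702 0.09074938]
```

move_arm([
  [0,0,0,0,0,4,-1],
  [0,0,0,0,0,4,-1],
  [0,0,0,0,0,4,-1],
  [0,0,0,0,0,4,-1],
  [0,0,0,0,0,4,-1],
  [0,0,0,0,0,0,-1],
])

```text
time: 11.37
tool_pos: [0.5334, -0.0417, 0.1635]
tool_rot: [0.001, -0.132, 0.991, 0.0]
contact_force: [-4.8, 2.4, 14.2]
gripper_width: 0.177
grasp_force: 61.1
```

move_arm([
  [0,0,0,0,0,3,-1],
  [0,0,0,0,0,3,-1],
  [0,0,0,0,0,3,-1],
  [0,0,0,0,0,0,-1],
])

```text
time: 11.7
tool_pos: [0.5334, -0.0417, 0.1635]
tool_rot: [0.001, -0.054, 0.999, 0.0]
contact_force: [-4.0, 2.2, 14.7]
gripper_width: 0.181
grasp_force: 61.1
```

move_arm([
  [0,0,0,0,0,2,-1],
  [0,0,0,0,0,2,-1],
  [0,0,0,0,0,2,-1],
  [0,0,0,0,0,0,-1],
])

```text
time: 12.03
tool_pos: [0.5334, -0.0417, 0.1635]
tool_rot: [0.001, -0.002, 1.0, 0.0]
contact_force: [-4.0, 3.1, 14.6]
gripper_width: 0.18
grasp_force: 61.1
```

move_arm([
  [0,0,0,0,0,2,-1],
  [0,0,0,0,0,2,-1],
  [0,0,0,0,0,2,-1],
  [0,0,0,0,0,0,-1],
])

```text
time: 12.37
tool_pos: [0.5334, -0.0416, 0.1635]
tool_rot: [0.001, 0.05, 0.999, 0.0]
contact_force: [-4.3, 2.1, 14.2]
gripper_width: 0.179
grasp_force: 61.1
```

move_arm([
  [0,0,0,0,0,2,-1],
  [0,0,0,0,0,2,-1],
  [0,0,0,0,0,2,-1],
  [0,0,0,0,0,0,-1],
])

```text
time: 12.7
tool_pos: [0.5334, -0.0417, 0.1634]
tool_rot: [0.001, 0.103, 0.995, 0.0]
contact_force: [-5.0, 1.8, 14.4]
gripper_width: 0.181
grasp_force: 61.1
```

move_arm([
  [0,0,0,0,0,2,-1],
  [0,0,0,0,0,2,-1],
  [0,0,0,0,0,2,-1],
  [0,0,0,0,0,0,-1],
])

```text
time: 13.03
tool_pos: [0.5334, -0.0417, 0.1633]
tool_rot: [0.001, 0.155, 0.988, 0.001]
contact_force: [-4.3, 2.8, 13.4]
gripper_width: 0.181
grasp_force: 61.1
```

move_arm([
  [0,0,0,0,0,2,-1],
  [0,0,0,0,0,2,-1],
  [0,0,0,0,0,2,-1],
  [0,0,0,0,0,0,-1],
])

```text
time: 13.37
tool_pos: [0.5334, -0.0416, 0.1631]
tool_rot: [0.001, 0.206, 0.979, 0.001]
contact_force: [-5.0, 1.9, 13.6]
gripper_width: 0.18
grasp_force: 60.9
```

move_arm([
  [0,0,0,0,0,2,-1],
  [0,0,0,0,0,2,-1],
  [0,0,0,0,0,2,-1],
  [0,0,0,0,0,0,-1],
])

```text
time: 13.7
tool_pos: [0.533, -0.0416, 0.1613]
tool_rot: [0.001, 0.257, 0.966, 0.001]
contact_force: [-0.5, 1.4, 3.7]
gripper_width: 0.175
grasp_force: 59.6
```

Force fell and z dropped: it's in the catch. Now I'll push down gently without turning.

move_arm([
  [0,0,0.15,0,0,0,-1],
  [0,0,0.15,0,0,0,-1],
  [0,0,0,0,0,0,-1],
])

```text
time: 13.95
tool_pos: [0.5329, -0.0417, 0.1575]
tool_rot: [0.0, 0.256, 0.967, 0.001]
contact_force: [1.5, 3.1, 2.8]
gripper_width: 0.18
grasp_force: 59.4
```

```bash
python3 -c "
from plant import manip
s=manip.state();print(s['tool_pos'],s['contact_force'],s['ft_torque'])"
```

```text
[ 0.53293265 -0.04168672  0.15747298] [1.50182864 3.07175869 2.82325927] [ 0.6807029  -0.37910392 -0.00610781]
```

move_arm([
  [0,0,0.15,0,0,0,-1],
  [0,0,0,0,0,0,-1],
])

```text
time: 14.12
tool_pos: [0.5329, -0.0417, 0.1561]
tool_rot: [0.0, 0.256, 0.967, 0.001]
contact_force: [2.5, 3.4, 3.0]
gripper_width: 0.175
grasp_force: 59.3
```

move_arm([
  [0,0,0.1,0,0,0,-1],
  [0,0,0,0,0,0,-1],
])

```text
time: 14.28
tool_pos: [0.5329, -0.0418, 0.1554]
tool_rot: [0.0, 0.257, 0.967, 0.0]
contact_force: [2.3, 3.7, 3.9]
gripper_width: 0.179
grasp_force: 59.5
```

move_arm([
  [0,0,0.1,0,0,0,-1],
  [0,0,0,0,0,0,-1],
])

```text
time: 14.45
tool_pos: [0.533, -0.0418, 0.1552]
tool_rot: [0.0, 0.256, 0.967, 0.0]
contact_force: [0.6, 4.9, 6.2]
gripper_width: 0.18
grasp_force: 60.2
```

move_arm([
  [0,0,0.1,0,0,0,-1],
  [0,0,0.1,0,0,0,-1],
  [0,0,0,0,0,0,-1],
  [0,0,0,0,0,0,-1],
])

```text
time: 14.78
tool_pos: [0.5333, -0.0419, 0.1548]
tool_rot: [0.001, 0.256, 0.967, 0.0]
contact_force: [-2.0, 5.4, 13.6]
gripper_width: 0.181
grasp_force: 61.2
```

Home at 13.6 N. Now turn back and ease the pressure, then check for leftover load.

move_arm([
  [0,0,0,0,0,-2,-1],
  [0,0,0,0,0,-2.5,-1],
  [0,0,-0.2,0,0,0,-1],
  [0,0,0,0,0,0,-1],
])

```text
time: 15.12
tool_pos: [0.5332, -0.0423, 0.1553]
tool_rot: [0.001, 0.218, 0.976, -0.0]
contact_force: [1.7, 2.9, 7.5]
gripper_width: 0.177
grasp_force: 60.0
```

```bash
python3 -c "
from plant import manip
s=manip.state();print(s['tool_pos'],s['contact_force'],s['ft_torque'])"
```

```text
[ 0.53315691 -0.04234569  0.15527716] [1.69836641 2.93472952 7.48117975] [ 0.56817594 -0.28875069  0.02520584]
```

move_arm([
  [0,0.1,0,0,0,0,-1],
  [0,0,-0.15,0,0,0,-1],
  [0,0,0,0,0,0,-1],
])

```text
time: 15.37
tool_pos: [0.5325, -0.0417, 0.1554]
tool_rot: [-0.0, 0.218, 0.976, -0.001]
contact_force: [1.2, -0.7, 2.3]
gripper_width: 0.18
grasp_force: 59.5
```

Lateral load is gone. Withdraw slowly.

move_arm([
  [0,0,-0.1,0,0,0,-1],
  [0,0,-0.2,0,0,0,-1],
  [0,0,0,0,0,0,-1],
])

```text
time: 15.62
tool_pos: [0.5321, -0.0413, 0.1578]
tool_rot: [-0.001, 0.218, 0.976, -0.0]
contact_force: [-0.0, -0.2, -0.6]
gripper_width: 0.178
grasp_force: 58.9
```

move_arm([
  [0,0,-0.3,0,0,0,-1],
  [0,0,0,0,0,0,-1],
])

```text
time: 15.78
tool_pos: [0.5328, -0.0412, 0.1618]
tool_rot: [-0.0, 0.218, 0.976, -0.0]
contact_force: [-0.0, -0.1, -1.1]
gripper_width: 0.181
grasp_force: 58.9
```

move_arm([
  [0,0,-1.0,0,0,0,-1],
  [0,0,-2.0,0,0,0,-1],
  [0,0,-2.0,0,0,0,-1],
  [-1.47,-3.0,0,0,0,0,-1],
  [-1.47,-3.0,0,0,0,0,-1],
  [-1.47,-3.0,0,0,0,0,-1],
  [-1.47,-3.0,0,0,0,0,-1],
  [-1.47,-3.0,0,0,0,0,-1],
  [-1.47,-3.0,0,0,0,0,-1],
  [-1.47,-3.0,0,0,0,0,-1],
  [-1.47,-3.0,0,0,0,0,-1],
  [0,0,0,0,0,0,-1],
  [0,0,0,0,0,0,-1],
])

```text
time: 16.87
tool_pos: [0.5368, -0.31, 0.2123]
tool_rot: [0.0, 0.22, 0.976, 0.0]
contact_force: [0.5, 0.5, -1.1]
gripper_width: 0.176
grasp_force: 59.0
```

move_arm([
  [0,0,2.5,0,0,0,-1],
  [0,0,2.5,0,0,0,-1],
  [0,0,0,0,0,0,-1],
  [0,0,0,0,0,0,-1],
])

```text
time: 17.2
tool_pos: [0.5362, -0.3066, 0.1603]
tool_rot: [-0.002, 0.218, 0.976, 0.001]
contact_force: [-0.7, -0.5, -0.8]
gripper_width: 0.178
grasp_force: 59.0
```

Run:
```python
from h import *
from plant import manip
s=manip.state();print(s["tool_pos"],s["contact_force"])
im=[]
for n in("side","scene"):
    f=snap(n,n+"2");col=[]
    for P in((.533,-.042,.085),(.537,-.308,.075)):
        p=proj(f,P);x,y=(p-[33,25]).astype(int);print(n,x,y)
        col.append(cv2.resize(f["img"][y:y+50,x:x+66],(396,300),interpolation=cv2.INTER_CUBIC))
    im.append(np.vstack(col))
cv2.imwrite("pics/ss2.png",np.hstack(im))
```

```text
[ 0.53620937 -0.30657194  0.16034146] [-0.70574613 -0.51599747 -0.81716881]
side 237 199
side 321 263
scene 239 182
scene 162 217
```

View pics/ss2.png

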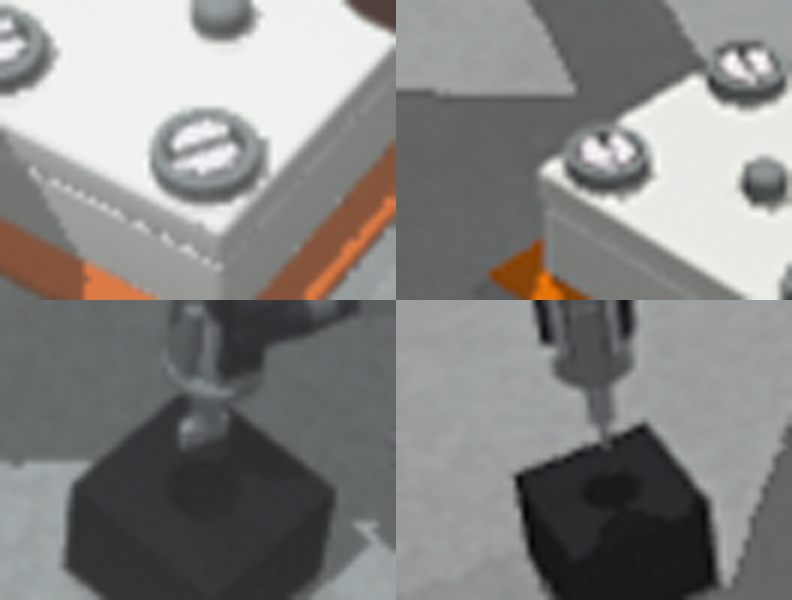

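The stud is flush with its collar in both views. The key's blade is over the hole: side x≈204 for both, and the scene offset matches perspective. Lower it in.

move_arm([
  [0,0,1.2,0,0,0,-1],
  [0,0,1.2,0,0,0,-1],
  [0,0,1.2,0,0,0,-1],
  [0,0,1.2,0,0,0,-1],
  [0,0,1.2,0,0,0,-1],
  [0,0,0.9,0,0,0,-1],
  [0,0,0,0,0,0,-1],
])

```text
time: 17.88
tool_pos: [0.5354, -0.3072, 0.0891]
tool_rot: [-0.003, 0.218, 0.976, 0.001]
contact_force: [-0.1, 0.4, -1.0]
gripper_width: 0.18
grasp_force: 59.0
```

move_arm([
  [0,0,0.2,0,0,0,-1],
  [0,0,0.2,0,0,0,-1],
  [0,0,0,0,0,0,-1],
])

```text
time: 18.13
tool_pos: [0.5374, -0.3086, 0.0891]
tool_rot: [0.0, 0.218, 0.976, -0.0]
contact_force: [0.6, -0.9, -0.8]
gripper_width: 0.177
grasp_force: 59.0
```

move_arm([
  [0,0,0.15,0,0,0,-1],
  [0,0,0,0,0,0,-1],
  [0,0,0,0,0,0,-1],
])

```text
time: 18.38
tool_pos: [0.5373, -0.3085, 0.0877]
tool_rot: [0.0, 0.218, 0.976, -0.0]
contact_force: [-0.6, 0.4, -0.3]
gripper_width: 0.177
grasp_force: 59.0
```

move_arm([
  [0,0,0.15,0,0,0,-1],
  [0,0,0,0,0,0,-1],
  [0,0,0,0,0,0,-1],
])

```text
time: 18.63
tool_pos: [0.537, -0.3083, 0.0858]
tool_rot: [-0.0, 0.218, 0.976, 0.0]
contact_force: [-0.5, 0.2, -0.5]
gripper_width: 0.172
grasp_force: 59.0
```

move_arm([
  [0,0,0.1,0,0,0,-1],
  [0,0,0,0,0,0,-1],
  [0,0,0,0,0,0,-1],
])

```text
time: 18.88
tool_pos: [0.5372, -0.3084, 0.0856]
tool_rot: [-0.0, 0.218, 0.976, -0.0]
contact_force: [-3.2, 2.1, 4.8]
gripper_width: 0.177
grasp_force: 59.6
```

The flange is seated. Release and rise.

move_arm([
  [0,0,0,0,0,0,0],
  [0,0,0,0,0,0,0],
  [0,0,0,0,0,0,1],
  [0,0,0,0,0,0,1],
  [0,0,0,0,0,0,1],
  [0,0,0,0,0,0,1],
  [0,0,0,0,0,0,1],
  [0,0,-1.0,0,0,0,1],
  [0,0,-2.0,0,0,0,1],
  [0,0,-3.0,0,0,0,1],
  [0,0,-3.0,0,0,0,1],
  [0,0,-3.0,0,0,0,1],
  [0,0,0,0,0,0,1],
  [0,0,0,0,0,0,1],
])

```text
time: 20.05
tool_pos: [0.5385, -0.3094, 0.209]
tool_rot: [0.003, 0.218, 0.976, -0.001]
contact_force: [-2.2, -0.8, -0.9]
gripper_width: 0.996
grasp_force: 0.0
```

Run:
```python
from h import *
im=[]
for n in("side","scene"):
    f=snap(n,n+"3");col=[]
    for P in((.533,-.042,.085),(.537,-.308,.075)):
        p=proj(f,P);x,y=(p-[33,25]).astype(int)
        col.append(cv2.resize(f["img"][y:y+50,x:x+66],(396,300),interpolation=cv2.INTER_CUBIC))
    im.append(np.vstack(col))
cv2.imwrite("pics/ss3.png",np.hstack(im))
```

```text
(no output)
```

View pics/ss3.png

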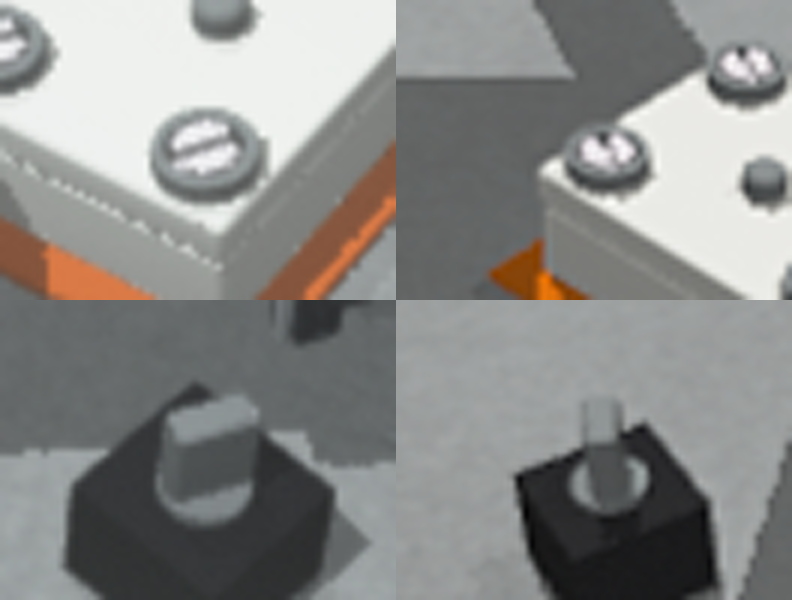

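The key stands upright with its flange on the block (side crop (205,460), scene (608,480)). The stud is flush and the gripper is clear.

```bash
python3 -c "
from plant import manip
print(manip.job_done())"
```

```text
the job is handed in; nothing more can be done
None
```

The open stud was turned clockwise about 80° until it dropped home, and it looks flush in both camera views; the key is upright and released in its stand, sampled press force stayed under 16 N, and the job was handed in at about 20 s (no verdict was returned).

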